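# Bring the dent ball over the tone hole

## Robot

A 6-joint arm with a two-finger parallel gripper is mounted at the origin on the work surface. World frame = base frame: x ahead of the robot, y to its left, z up, the work surface at z = 0. Lengths are in m, angles in rad, forces in N, time in s.
With the tool pointing down it reaches from about 0.275 to 0.725 m from the base axis. Payload 5.6 kg.
Tool frame: the origin (TCP) lies midway between the tips of the shut fingers; the grasp point (between the pads) lies pinch_z behind it (pinch_z is the distance from the TCP to the grasp point, in m); z points along the fingers, y is the line along which they close (so a half turn about z gives the same grasp; the last joint's range is limited). The gripper opens to 85 mm and grips with 20 to 120 N. Pads are 22 mm wide; open, the fingers measure 114 mm over their backs; the gripper's body (76 mm by 85 mm) begins 54 mm behind the grasp point. The pads swing forward as they close: fully open they stand 13 mm farther back than shut.
Start: joints at [-0.902, 0.255, 0.108, 0, -1.424, -0.285], TCP at [0.206, -0.51, 0.204] pointing down, gripper open.
Joint ranges: [-2.95, 2.95], [-1.21, 1.97], [-1.09, 1.5], [-2.87, 1.71], [-2.94, -0.07], [-3.05, 3.05]. Speed limits (rad/s): [2.57, 2.57, 3.14, 3.14, 3.14, 3.14].

## Interface

Orientations are given as a 3x3 rotation matrix whose columns are the frame's x, y, z axes.
In Python, from cell import observe, capture, hand_in, find_in, outline_of, pinch_z gives the robot as it stands. The module is installed in compiled form; this text tells all that it offers.
- The arm moves only by the tool send_rows, never from a script. Its argument "deltas" is text: rows parted by semicolons, each of 7 numbers parted by spaces: the shift along the tool's x, y, z in units of 40 mm (1.0 is 40 mm), then the turn, a rotation vector about the tool's x, y, z in units of 5 degrees (1.0 is 5 degrees), then the finger opening in mm, from 0 to 85.4. A call has exactly 5 rows; each row shifts and turns the commanded pose from where the row before left it, along the tool's axes as they then stand; what a row does not reach is not made up. A row lasts 1/12 s, in which the tool goes at most 41.7 mm and 7.16 degrees, less where a joint would pass 70% of its speed; a pose out of reach is approached as far as the arm can. A call is refused whole if a number of a shift passes 1 or a number of a turn 1, either way. A call with a gripper value outside its range is refused whole. The fingers move at their own pace and stop on an object; the grip force is fixed at half the most. Time passes only in rows, so rows that do not move let the fingers close, or fill a call up. It gives the time, the measured TCP pose, the force, the opening and the grip force at its end, in the units of the state.
- observe(): the state, without advancing time (a new reading comes with each control period).
- capture(name): name is "scene" or "side" or "wrist"; returns a dict with "img" (480x640x3 uint8, red, green, blue), "fov_y" (degrees; the focal length in pixels is half the picture's height over the tangent of half this angle, whatever the lens; pixels are square), "cx", "cy" (the principal point, pixels), "dist" ([k1, k2, p1, p2, k3] as OpenCV has them; the pictures are not rectified), "extrinsics" (4x4, takes a point from world to camera coordinates). Camera axes: x right, y down, z forward; pixel columns grow to the right and rows downward; lengths in m; the calibration is good to about 2 mm. A picture is of the moment at which its call begins. There is no depth.
- hand_in(): hands the job in; it is judged then, once.
Trained networks look in a picture, given as the dict that the camera call returned (one of the last four; its "shot" number tells which), for a name from the list of things; names that differ only in an ending like _2 or _b are one class to them, and where a whole thing is asked for, a point or a joint stands for the part that bears it (a point fixed in the world has none). Each returns a list of dicts, best first, with "confidence" (0 to 1); they miss things now and then, are a little off and sometimes report something else, mostly with a low value. They report only what shows in the picture. A call takes as long as a camera call.
- find_in(picture, query): "extent" ([centre column, centre row, width, height] in pixels, round what is visible of it).
- outline_of(picture, query): "pixels" (480x640 bool, what is visible of it) and "extent" ([centre column, centre row, width, height] in pixels, round what is visible of it).
The state is a dict: "clock": time; "joint_pos": joint angles; "joint_velocities": joint speeds; "effort": joint torques, N m; "eef_pos": TCP position; "eef_rot": TCP orientation; "ft_force": force on the tool from outside, world axes, zero at the start; "torque": the same for the moment, N m; "finger_gap": finger opening in m; "finger_force": force on a finger pad.
Only numpy, scipy, OpenCV 4.12 (cv2) and the standard library are available. Lean on these libraries where they do the work, as an engineer would, in place of code of your own. Each camera call takes 0.05 s, during which the arm holds its last target. There are 200 camera calls.

## Task

First roll the brass tube along its felt pad, never lifting it off, until its tone hole faces straight up, and let go of it. Then pick up the wooden tray by its handle, keeping the loose steel ball in its pocket, and finish while still holding the tray level and still, with the ball's pocket right over the tone hole and a few centimetres clear above it. Leave the other things on the bench alone.

Things in the scene. Friction and masses are not known exactly. Their poses are not given: they have to be found in the camera images.
- pad: grey felt pad fixed to the bench, 260 x 260 mm, 6 mm thick; origin at the centre of its underside, z up.
- tube: loose brass tube, 170 mm long, 48 mm diameter, 0.25 kg, lying on the pad in any direction. Origin mid-axis, 30 mm above the bench; x along the axis, z out through the tone hole (at x = +50 mm). At first z leans 1.15 rad from vertical to the -y side; rolling 28 mm towards +y brings it up. Pressed from above and dragged it rolls without slip (top moves twice as far as axis); it stays where left.
- tone_hole (a point): centre of the tone hole's mouth: a round dark opening 28 mm wide in a low brass collar of 32 mm outside diameter that stands 2.5 mm above the tube's highest line; about 57 mm above the bench once it faces up.
- tray: loose wooden tray, 150 (x) x 76 (y) x 9 mm, about 0.25 kg. Origin at the centre of its underside, z up. In its middle stands a handle tab, 36 mm long (x), 12 mm thick (y), top 57 mm above the underside. Two round pockets, 29 mm wide, 3 mm deep, 50 mm either side of the middle; the ball lies in the one at +x, the other is empty.
- handle (a point): point inside the handle tab, 45 mm above the tray's underside, 12 mm below the tab's top: a height to grip, fingers closing along the tray's y.
- pocket (a point): centre of the floor of the pocket with the ball, 6 mm above the tray's underside.
- ball_center (a point): centre of the loose steel dent ball, 22 mm diameter, 44 g, which rolls freely in its 3 mm deep pocket and climbs out when the tray tips past some 40 degrees or is jerked.
- oil: bystander: small pale oil bottle with a black cap, 34 mm diameter, 75 mm high; origin at the centre of its underside.
- screwdriver: bystander: red-handled screwdriver, about 200 mm long, lying on the bench; origin on its underside near the middle, x along it towards the tip.
- mouthpiece: bystander: steel horn mouthpiece standing on its cup, 32 mm diameter, 62 mm high; origin at the centre of its underside.

How it is judged:
By the outcome, as a careful person would: the job done as asked, in the order asked, and still so for the second after the job is handed in, while the arm keeps its last pose, push and grip.
It also fails if it takes over 72 s, if anything falls off the work surface, if the arm or the gripper's body presses on something with over 40 N, if the wrist force passes 120 N, or if a joint passes its speed limit or range.

## Working session

There is one attempt and no reset: what is moved stays moved. The work goes in short steps, Python scripts to look and compute and a tool call to move; the robot and the scene stay as the last step left them, time stands still between calls to the robot, and variables do not carry over. Pictures are saved under pics/ and viewed, at most 10 in all, crops included, and the job is handed in when it is done.

Besides the shell and the picture viewer there is one more tool, called after "Request:" as name(argument=value, ...) on one line, values as JSON. send_rows: Moves the arm, as the interface text tells. Its arguments: {"type":"object","properties":{"deltas":{"type":"string"}},"required":["deltas"]}

```bash
mkdir -p pics; cat > h.py <<'E'
import numpy as np, cv2
from cell import *
def K(p):
    f=240/np.tan(np.radians(p['fov_y'])/2); return np.array([[f,0,p['cx']],[0,f,p['cy']],[0,0,1.]])
def ray(p,uv):
    n=cv2.undistortPoints(np.array(uv,float).reshape(-1,1,2),K(p),np.array(p['dist'],float)).reshape(-1,2)
    E=np.array(p['extrinsics']);R,t=E[:3,:3],E[:3,3]
    d=np.c_[n,np.ones(len(n))]@R
    return -R.T@t,d
def onz(p,uv,z):
    c,d=ray(p,uv); return c+d*((z-c[2])/d[:,2])[:,None]
def proj(p,X):
    E=np.array(p['extrinsics']);r=cv2.Rodrigues(E[:3,:3])[0]
    return cv2.projectPoints(np.array(X,float).reshape(-1,1,3),r,E[:3,3],K(p),np.array(p['dist'],float))[0].reshape(-1,2)
def save(p,n): cv2.imwrite('pics/'+n,p['img'][:,:,::-1])
E
python3 - <<'E'
from h import *
np.set_printoptions(precision=3,suppress=True)
s=observe();print(s['eef_pos'],s['eef_rot'],s['ft_force'],pinch_z)
for c in ['scene','side']:
    p=capture(c);save(p,c+'0.png')
    print(c,p['extrinsics'],p['fov_y'])
    for q,z in [('pad',.006),('tube',.03),('tone_hole',.04),('tray',.009),('handle',.045),('pocket',.006),('ball_center',.017),('oil',.04),('screwdriver',.01),('mouthpiece',.03)]:
        for r in find_in(p,q)[:2]: print(q,round(r['confidence'],2),np.round(r['extent']),onz(p,[r['extent'][:2]],z)[0])
E
```

```text
[ 0.206 -0.509  0.203] [[-0.927 -0.374 -0.001]
 [-0.374  0.927  0.002]
 [ 0.     0.002 -1.   ]] [-0.122  0.383  0.288] 0.0187
scene [[ 0.069  0.998  0.009  0.037]
 [ 0.783 -0.049 -0.62  -0.355]
 [-0.618  0.05  -0.785  1.363]
 [ 0.     0.     0.     1.   ]] 49.09274269882527
pad 0.6 [463. 272. 170. 134.] [0.558 0.218 0.006]
tube 0.72 [461. 251.  88.  59.] [0.525 0.216 0.03 ]
tone_hole 0.82 [458. 253.  87.  60.] [0.537 0.205 0.04 ]
tray 0.7 [267. 288.  82.  60.] [ 0.572 -0.167  0.009]
handle 0.92 [267. 289.  94.  63.] [ 0.598 -0.166  0.045]
pocket 0.94 [269. 289.  91.  59.] [ 0.573 -0.164  0.006]
oil 0.73 [354. 288.  14.  32.] [ 0.603 -0.006  0.04 ]
screwdriver 0.87 [179. 206.  16.  72.] [ 0.352 -0.353  0.01 ]
mouthpiece 0.81 [291. 357.  15.  28.] [ 0.727 -0.127  0.03 ]
side [[ 0.998 -0.058 -0.01  -0.53 ]
 [-0.051 -0.764 -0.644  0.033]
 [ 0.03   0.643 -0.765  0.973]
 [ 0.     0.     0.     1.   ]] 52.092421679185776
pad 0.93 [328. 166. 140.  95.] [0.544 0.201 0.006]
pad 0.54 [434. 277.  14.  29.] [ 0.722 -0.116  0.006]
tube 0.73 [320. 154.  64.  60.] [0.526 0.216 0.03 ]
tone_hole 0.9 [321. 156.  60.  57.] [0.529 0.198 0.04 ]
tray 0.79 [353. 306.  68.  79.] [ 0.566 -0.173  0.009]
handle 0.69 [352. 306.  72.  85.] [ 0.562 -0.194  0.045]
pocket 0.91 [354. 306.  66.  81.] [ 0.569 -0.169  0.006]
pocket 0.59 [328. 166. 142.  98.] [0.544 0.199 0.006]
ball_center 0.43 [363. 277.  18.  13.] [ 0.589 -0.117  0.017]
oil 0.7 [365. 224.  16.  31.] [ 0.605 -0.008  0.04 ]
oil 0.69 [321. 152.  62.  60.] [0.529 0.209 0.04 ]
screwdriver 0.7 [223. 418. 134.  41.] [ 0.353 -0.355  0.01 ]
screwdriver 0.63 [352. 306.  72.  80.] [ 0.565 -0.171  0.01 ]
mouthpiece 0.71 [435. 279.  20.  24.] [ 0.717 -0.138  0.03 ]
```

```bash
python3 - <<'E'
import cv2,numpy as np
a=cv2.imread('pics/scene0.png');b=cv2.imread('pics/side0.png')
r=lambda i,x,y,w,h:cv2.resize(i[y:y+h,x:x+w],(400,300),interpolation=cv2.INTER_CUBIC)
cv2.imwrite('pics/c0.png',np.vstack([np.hstack([r(a,200,228,160,120),r(a,380,200,160,120)]),np.hstack([r(b,273,246,160,120),r(b,248,106,160,120)])]))
E
```

```text
(no output)
```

View pics/c0.png

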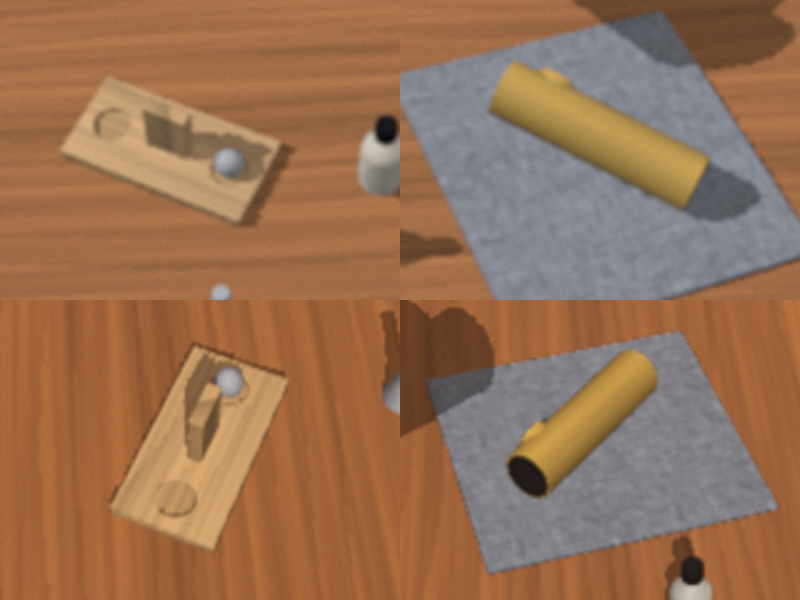

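View pics/scene0.png

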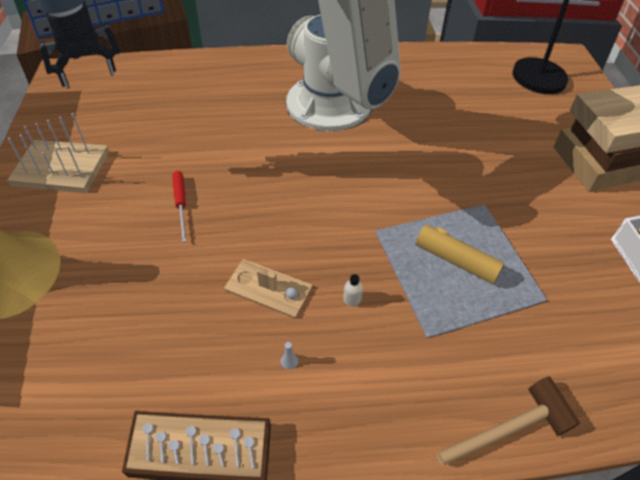

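```bash
cat > fit.py <<'E'
from h import *
from scipy.optimize import minimize
th=np.linspace(0,2*np.pi,24,endpoint=False)
def box(x0,x1,y0,y1,z0,z1): return np.array([[x,y,z] for x in(x0,x1) for y in(y0,y1) for z in(z0,z1)])
def rz(a): c,s=np.cos(a),np.sin(a); return np.array([[c,-s,0],[s,c,0],[0,0,1]])
TRAY=[box(-.075,.075,-.038,.038,0,.009),box(-.018,.018,-.006,.006,0,.057)]
TUBE=[np.array([[x,.024*np.cos(t),.03+.024*np.sin(t)] for x in(-.085,.085) for t in th])]
def tubeparts(lean):
    C=np.array([[.05+.016*np.cos(t),.016*np.sin(t),h] for t in th for h in(.018,.0265)])
    c,s=np.cos(lean),np.sin(lean)
    return TUBE+[C@np.array([[1,0,0],[0,c,-s],[0,s,c]]).T*[1,1,1]+[0,0,.03]] # z leans to -y
def mask(p,parts,q,S=4):
    m=np.zeros((480*S,640*S),np.uint8)
    for P in parts:
        u=proj(p,P@rz(q[2]).T+[q[0],q[1],0])
        cv2.fillConvexPoly(m,cv2.convexHull(((u+.5)*S).astype(np.float32)).astype(np.int32),1)
    return m
def fit(pics,masks,parts,q0,S=4):
    B=[cv2.resize(m.astype(np.uint8)*255,None,fx=S,fy=S,interpolation=cv2.INTER_LINEAR)>127 for m in masks]
    sc=np.array([.01,.01,.1])
    def f(v):
        q=q0+v*sc; r=0
        for p,b in zip(pics,B):
            m=mask(p,parts,q,S)>0; r-=(m&b).sum()/(m|b).sum()
        return r/len(pics)
    o=minimize(f,np.zeros(3),method='Nelder-Mead',options=dict(initial_simplex=np.array([[0,0,0],[1,0,0],[0,1,0],[0,0,1.]]),xatol=.005,fatol=1e-5))
    return q0+o.x*sc,-o.fun
E
cat > run1.py <<'E'
from fit import *
np.set_printoptions(precision=4,suppress=True)
P=[capture('scene'),capture('side')]
import sys
for n,parts,q0 in [('tube',tubeparts(1.15),[.526,.216,-2.05]),('tray',TRAY,[.568,-.17,1.2])]:
    M=[outline_of(p,n)[0]['pixels'] for p in P]
    for idx in ([0,1],[0],[1]):
        print(n,idx,fit([P[i] for i in idx],[M[i] for i in idx],parts,np.array(q0)))
# colour refinement info
for n,q in (('oil',.0375),('mouthpiece',.03)):
    for p in P: print(n,[onz(p,[r['extent'][:2]],q)[0] for r in find_in(p,n)[:1]])
E
python3 run1.py
```

```text
tube [0, 1] (array([ 0.5296,  0.2115, -2.2226]), np.float64(0.9269899390514736))
tube [0] (array([ 0.5313,  0.2103, -2.2228]), np.float64(0.945575171483189))
tube [1] (array([ 0.5301,  0.2153, -2.215 ]), np.float64(0.9411481139276102))
tray [0, 1] (array([ 0.5682, -0.1646,  1.1017]), np.float64(0.9308973233064538))
tray [0] (array([ 0.5684, -0.1661,  1.0926]), np.float64(0.9417141144740785))
tray [1] (array([ 0.5685, -0.1629,  1.1042]), np.float64(0.94793807629212))
oil [array([ 0.6052, -0.0049,  0.0375])]
oil [array([ 0.6022, -0.0101,  0.0375])]
mouthpiece [array([ 0.7274, -0.1296,  0.03  ])]
mouthpiece [array([ 0.7149, -0.1361,  0.03  ])]
```

Request:
send_rows(deltas="0 0 0 0 0 -1 0; 0 0 0 0 0 -1 0; 0 0 0 0 0 -1 0; 0 0 0 0 0 -1 0; 0 0 0 0 0 -1 0")

```text
clock: 2.02
eef_pos: [0.206, -0.51, 0.204]
eef_rot: [[-0.679, -0.734, -0.0], [-0.734, 0.679, 0.0], [-0.0, 0.0, -1.0]]
ft_force: [0.2, 0.7, 0.3]
finger_gap: 0.0256
finger_force: 0.0
```

Request:
send_rows(deltas="0 0 0 0 0 -0.6 0; 0 0 0 0 0 -0.56 0; -0.3 0.07 0 0 0 0 0; -0.6 0.14 0 0 0 0 0; -0.9 0.21 0 0 0 0 0")

```text
clock: 2.43
eef_pos: [0.2358, -0.4424, 0.2033]
eef_rot: [[-0.608, -0.794, -0.001], [-0.794, 0.608, 0.0], [0.0, 0.001, -1.0]]
ft_force: [1.2, 0.8, 0.6]
finger_gap: 0.0003
finger_force: 0.0
```

Request:
send_rows(deltas="-0.9 0.21 0 0 0 0 0; -0.9 0.21 0 0 0 0 0; -0.9 0.21 0 0 0 0 0; -0.9 0.21 0 0 0 0 0; -0.9 0.21 0 0 0 0 0")

```text
clock: 2.85
eef_pos: [0.3117, -0.2716, 0.2041]
eef_rot: [[-0.606, -0.796, 0.001], [-0.796, 0.606, -0.0], [-0.0, -0.001, -1.0]]
ft_force: [1.0, 0.2, -0.2]
finger_gap: 0.0002
finger_force: 0.0
```

Request:
send_rows(deltas="-0.9 0.21 0 0 0 0 0; -0.9 0.21 0 0 0 0 0; -0.9 0.21 0 0 0 0 0; -0.9 0.21 0 0 0 0 0; -0.9 0.21 0 0 0 0 0")

```text
clock: 3.27
eef_pos: [0.3869, -0.1027, 0.2043]
eef_rot: [[-0.605, -0.796, 0.001], [-0.796, 0.605, 0.0], [-0.001, -0.001, -1.0]]
ft_force: [1.8, -0.7, 0.1]
finger_gap: 0.0002
finger_force: 0.0
```

Request:
send_rows(deltas="-0.9 0.21 0 0 0 0 0; -0.9 0.21 0 0 0 0 0; -0.9 0.21 0 0 0 0 0; -0.6 0.14 0 0 0 0 0; -0.3 0.07 0 0 0 0 0")

```text
clock: 3.68
eef_pos: [0.4477, 0.033, 0.2038]
eef_rot: [[-0.604, -0.797, -0.0], [-0.797, 0.604, 0.0], [-0.0, 0.0, -1.0]]
ft_force: [-0.1, 0.5, -0.2]
finger_gap: 0.0001
finger_force: 0.0
```

Request:
send_rows(deltas="-0.6 0.13 0 0 0 0 0; -1 0.22 0 0 0 0 0; -1 0.22 0 0 0 0 0; -0.9 0.2 0 0 0 0 0; -0.6 0.15 0 0 0 0 0")

```text
clock: 4.1
eef_pos: [0.5175, 0.1854, 0.2035]
eef_rot: [[-0.605, -0.796, -0.0], [-0.796, 0.605, 0.0], [0.0, 0.0, -1.0]]
ft_force: [-0.2, -0.2, -0.6]
finger_gap: -0.0001
finger_force: 0.0
```

Request:
send_rows(deltas="-0.4 0.1 0 0 0 0 0; -0.3 0.05 0 0 0 0 0; 0 0 0 0 0 0 0; 0 0 0 0 0 0 0; 0 0 0 0 0 0 0")

```text
clock: 4.52
eef_pos: [0.5289, 0.2082, 0.2042]
eef_rot: [[-0.605, -0.796, -0.0], [-0.796, 0.605, -0.0], [0.0, -0.0, -1.0]]
ft_force: [-0.1, -0.2, 0.3]
finger_gap: 0.0001
finger_force: 0.0
```

```bash
cat > wr.py <<'E'
from fit import *
import sys
np.set_printoptions(precision=4,suppress=True)
name,lean,q0=sys.argv[1],float(sys.argv[2]),np.array([float(a) for a in sys.argv[3:6]])
p=capture('wrist'); save(p,name)
o=outline_of(p,'tube'); m=o[0]['pixels']
print(o[0]['extent'],o[0]['confidence'])
print(fit([p],[m],tubeparts(lean),q0,2))
for r in find_in(p,'tone_hole')[:2]: print(r)
s=observe();print(s['eef_pos'],s['ft_force'],s['joint_pos'])
E
python3 wr.py w1.png 1.15 .53 .212 -2.22
```

```text
[327.9, 214.2, 65.0, 191.9] 0.88
(array([ 0.5299,  0.2105, -2.2331]), np.float64(0.9084100198661886))
{'extent': [331.9, 216.0, 59.9, 188.0], 'confidence': 0.73}
[0.5291 0.2081 0.2045] [ 0.3073 -0.1377  0.2782] [ 0.6498  0.2915  0.1587  0.     -1.4374 -1.3002]
```

View pics/w1.png

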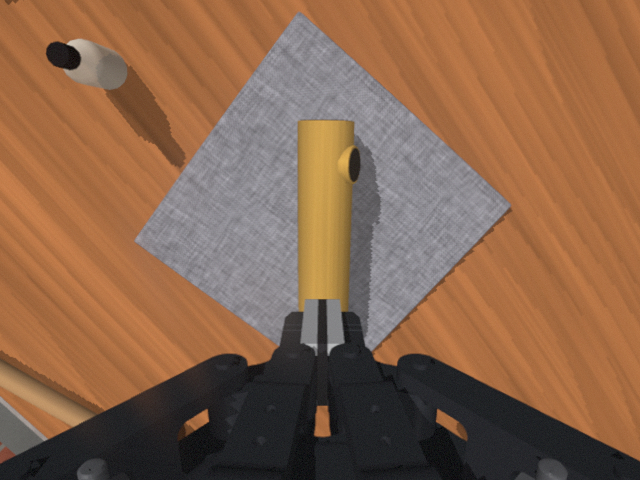

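Request:
send_rows(deltas="-0.08 0.17 0.5 0 0 0 0; 0 0 1 0 0 0 0; 0 0 1 0 0 0 0; 0 0 0.7 0 0 0 0; 0 0 0.3 0 0 0 0")

```text
clock: 5.08
eef_pos: [0.5229, 0.2135, 0.0596]
eef_rot: [[-0.606, -0.795, -0.006], [-0.795, 0.606, -0.003], [0.006, 0.003, -1.0]]
ft_force: [-1.5, -0.0, -0.3]
finger_gap: 0.0001
finger_force: 0.0
```

Request:
send_rows(deltas="0 0 0.15 0 0 0 0; 0 0 0.08 0 0 0 0; 0 0 0.04 0 0 0 0; 0 0 0 0 0 0 0; 0 0 0 0 0 0 0")

```text
clock: 5.5
eef_pos: [0.5266, 0.2159, 0.0545]
eef_rot: [[-0.605, -0.796, 0.002], [-0.796, 0.605, 0.001], [-0.002, -0.001, -1.0]]
ft_force: [0.3, 0.6, 0.4]
finger_gap: -0.0001
finger_force: 0.0
```

Request:
send_rows(deltas="0 0 0.03 0 0 0 0; 0 0 0.03 0 0 0 0; 0 0 0 0 0 0 0; 0 0 0 0 0 0 0; 0 0 0 0 0 0 0")

```text
clock: 5.92
eef_pos: [0.5258, 0.2155, 0.0509]
eef_rot: [[-0.605, -0.796, 0.0], [-0.796, 0.605, 0.0], [-0.0, -0.0, -1.0]]
ft_force: [0.8, 0.3, -0.3]
finger_gap: -0.0001
finger_force: 0.0
```

```bash
python3 - <<'E'
from h import *
a=capture('scene')['img'];b=capture('side')['img'];w=capture('wrist')['img']
s=observe();print(s['eef_pos'],s['ft_force'])
r=lambda i,x,y,w,h:cv2.resize(i[y:y+h,x:x+w],(400,300),interpolation=cv2.INTER_CUBIC)
im=np.vstack([np.hstack([r(a,400,190,120,90),r(b,268,100,120,90)]),np.hstack([r(w,160,120,320,240),r(w,0,0,640,480)])])
cv2.imwrite('pics/c1.png',im[:,:,::-1])
E
```

```text
[0.52583428 0.21552893 0.05081563] [-0.67089988 -0.43755123 -0.79261545]
```

View pics/c1.png

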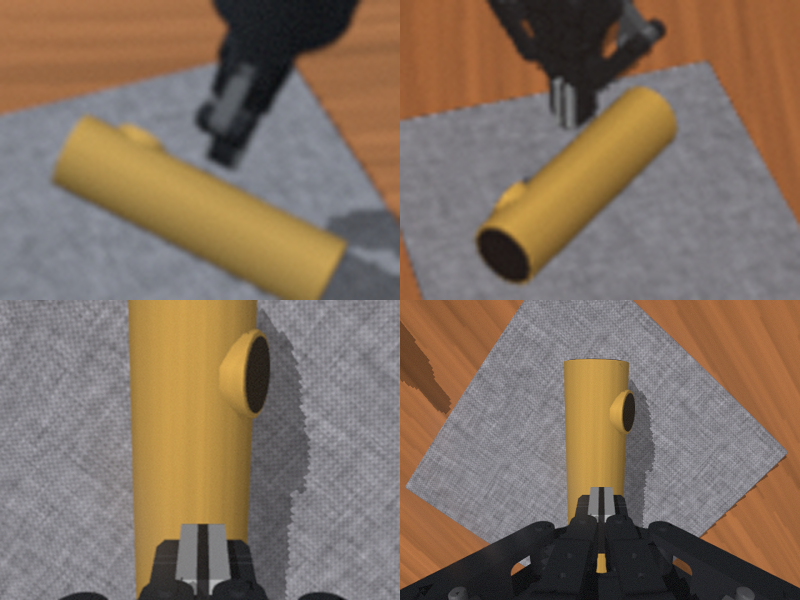

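Request:
send_rows(deltas="0 -0.05 0.02 0 0 0 0; 0 -0.05 0.02 0 0 0 0; 0 0 0.02 0 0 0 0; 0 0 0.02 0 0 0 0; 0 0 0 0 0 0 0")

```text
clock: 6.48
eef_pos: [0.5289, 0.2129, 0.0473]
eef_rot: [[-0.605, -0.796, -0.0], [-0.796, 0.605, -0.0], [0.0, 0.0, -1.0]]
ft_force: [-0.5, 1.0, 0.4]
finger_gap: 0.0001
finger_force: 0.0
```

```bash
python3 - <<'E'
from fit import *
s=observe();e=np.array(s['eef_pos']);print(e,s['ft_force'])
ims=[]
for c,(x,y,w,h) in dict(scene=(400,190,120,90),side=(268,100,120,90),wrist=(160,120,320,240)).items():
    p=capture(c); i=p['img'].copy()
    S=8 if w==120 else 2.5
    i=cv2.resize(i[y:y+h,x:x+w],(400,300),interpolation=cv2.INTER_CUBIC)
    f=400/w
    def dot(X,col):
        for u in proj(p,X): cv2.circle(i,tuple(int(v) for v in ((u+.5-[x,y])*f)),3,col,-1)
    q=np.array([.53,.2105,-2.225])
    dot(e,(255,0,0))
    dot(np.array([[-.085,0,.054],[0,0,.054],[.085,0,.054],[0,-.024,.03],[0,.024,.03]])@rz(q[2]).T+[q[0],q[1],0],(0,0,255))
    dot(e+[0,0,.0187],(0,255,0))
    o=[r for r in outline_of(p,'tube')]; print(c,o[0]['extent'])
    ims.append(i)
cv2.imwrite('pics/c2.png',np.vstack([np.hstack(ims[:2]),np.hstack([ims[2],ims[2]*0])])[:,:,::-1])
E
```

```text
[0.52886454 0.21293624 0.04728627] [-0.49240168  1.03821232  0.42600587]
scene [458.0, 254.1, 88.4, 57.0]
side [320.7, 153.4, 62.0, 59.4]
wrist [327.6, 264.2, 117.5, 343.4]
```

View pics/c2.png

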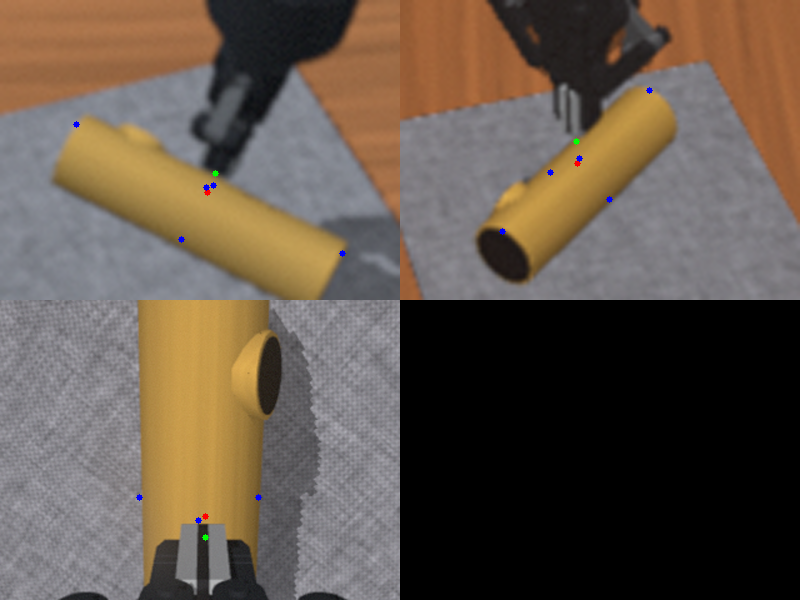

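Request:
send_rows(deltas="0 0 0.04 0 0 0 0; 0 0 0.04 0 0 0 0; 0 0 0.04 0 0 0 0; 0 0 0 0 0 0 0; 0 0 0 0 0 0 0")

```text
clock: 7.2
eef_pos: [0.5289, 0.213, 0.0426]
eef_rot: [[-0.605, -0.796, -0.0], [-0.796, 0.605, -0.0], [0.0, 0.0, -1.0]]
ft_force: [0.0, 0.6, -0.4]
finger_gap: -0.0002
finger_force: 0.0
```

Request:
send_rows(deltas="0 0 0.04 0 0 0 0; 0 0 0.04 0 0 0 0; 0 0 0.02 0 0 0 0; 0 0 0 0 0 0 0; 0 0 0 0 0 0 0")

```text
clock: 7.62
eef_pos: [0.529, 0.2131, 0.0387]
eef_rot: [[-0.605, -0.796, -0.0], [-0.796, 0.605, -0.0], [0.0, -0.0, -1.0]]
ft_force: [-0.4, -0.6, -0.3]
finger_gap: 0.0002
finger_force: 0.0
```

Request:
send_rows(deltas="0 0 0.03 0 0 0 0; 0 0 0.03 0 0 0 0; 0 0 0.02 0 0 0 0; 0 0 0 0 0 0 0; 0 0 0 0 0 0 0")

```text
clock: 8.03
eef_pos: [0.529, 0.213, 0.0355]
eef_rot: [[-0.605, -0.796, -0.0], [-0.796, 0.605, -0.0], [0.0, 0.0, -1.0]]
ft_force: [-0.4, -1.2, -0.0]
finger_gap: -0.0
finger_force: 0.0
```

Request:
send_rows(deltas="0 0 0.03 0 0 0 0; 0 0 0.03 0 0 0 0; 0 0 0.02 0 0 0 0; 0 0 0 0 0 0 0; 0 0 0 0 0 0 0")

```text
clock: 8.45
eef_pos: [0.5289, 0.213, 0.0323]
eef_rot: [[-0.605, -0.796, -0.0], [-0.796, 0.605, -0.0], [0.0, 0.0, -1.0]]
ft_force: [0.2, -0.5, -0.3]
finger_gap: -0.0001
finger_force: 0.0
```

```bash
cat > look.py <<'E'
from fit import *
import sys
s=observe();e=np.array(s['eef_pos']);print(e,s['ft_force'],np.array(s['effort']))
q=np.array([float(a) for a in sys.argv[2:5]])
ims=[]
for c,(x,y,w,h) in dict(scene=(400,190,120,90),side=(268,100,120,90),wrist=(160,120,320,240)).items():
    p=capture(c); i=p['img'].copy()
    i=cv2.resize(i[y:y+h,x:x+w],(400,300),interpolation=cv2.INTER_CUBIC)
    f=400/w
    def dot(X,col):
        for u in proj(p,X): cv2.circle(i,tuple(int(v) for v in ((u+.5-[x,y])*f)),2,col,-1)
    dot(np.array([[-.085,0,.054],[0,0,.054],[.085,0,.054]])@rz(q[2]).T+[q[0],q[1],0],(0,0,255))
    dot(e,(255,0,0)); dot(e+[0,0,.0187],(0,255,0))
    ims.append(i)
    if c=='wrist': ims.append(cv2.resize(p['img'],(400,300)))
cv2.imwrite('pics/'+sys.argv[1],np.vstack([np.hstack(ims[:2]),np.hstack(ims[2:])])[:,:,::-1])
E
python3 look.py c3.png .53 .2105 -2.225
```

```text
[0.52892854 0.21304964 0.0323066 ] [ 0.17495586 -0.47248169 -0.33677886] [-6.86724470e-04 -4.36989570e+01  2.06124240e+01  4.64510098e+00
  3.61443905e-03 -4.21619245e-05]
```

View pics/c3.png

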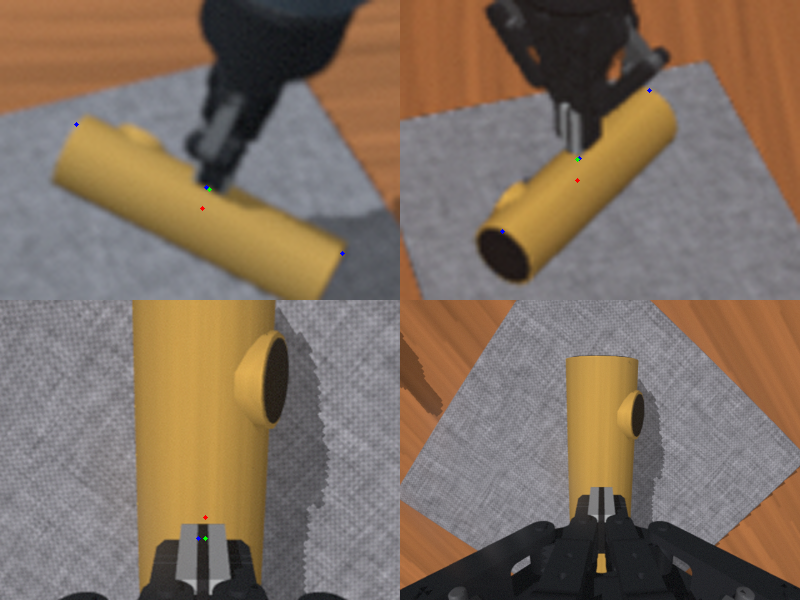

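Request:
send_rows(deltas="0 0 0.02 0 0 0 0; 0 0 0.02 0 0 0 0; 0 0 0.02 0 0 0 0; 0 0 0 0 0 0 0; 0 0 0 0 0 0 0")

```text
clock: 9.02
eef_pos: [0.5289, 0.213, 0.0299]
eef_rot: [[-0.605, -0.796, -0.0], [-0.796, 0.605, -0.0], [0.0, 0.0, -1.0]]
ft_force: [1.3, -0.0, -0.4]
finger_gap: -0.0001
finger_force: 0.0
```

Request:
send_rows(deltas="0 0 0.02 0 0 0 0; 0 0 0.02 0 0 0 0; 0 0 0.02 0 0 0 0; 0 0 0 0 0 0 0; 0 0 0 0 0 0 0")

```text
clock: 9.43
eef_pos: [0.5289, 0.213, 0.0275]
eef_rot: [[-0.605, -0.796, -0.0], [-0.796, 0.605, -0.0], [0.0, 0.0, -1.0]]
ft_force: [-0.5, -0.3, 0.3]
finger_gap: 0.0
finger_force: 0.0
```

Request:
send_rows(deltas="0 0 0.02 0 0 0 0; 0 0 0.02 0 0 0 0; 0 0 0.02 0 0 0 0; 0 0 0 0 0 0 0; 0 0 0 0 0 0 0")

```text
clock: 9.85
eef_pos: [0.5298, 0.2127, 0.0267]
eef_rot: [[-0.604, -0.797, 0.002], [-0.797, 0.604, -0.0], [-0.001, -0.002, -1.0]]
ft_force: [-1.6, -2.6, 7.4]
finger_gap: 0.0001
finger_force: 4.0
```

Request:
send_rows(deltas="0 0 0.02 0 0 0 0; 0 -0.08 0 0 0 0 0; 0 -0.12 0 0 0 0 0; 0 -0.12 0 0 0 0 0; 0 -0.08 0 0 0 0 0")

```text
clock: 10.27
eef_pos: [0.5429, 0.2026, 0.0265]
eef_rot: [[-0.604, -0.797, 0.002], [-0.797, 0.604, -0.001], [-0.001, -0.002, -1.0]]
ft_force: [-3.2, -3.7, 10.8]
finger_gap: 0.0003
finger_force: 5.2
```

Request:
send_rows(deltas="0 0 -0.1 0 0 0 0; 0 0 -0.2 0 0 0 0; 0 0 -0.2 0 0 0 0; 0 0 0 0 0 0 0; 0 0 0 0 0 0 0")

```text
clock: 10.68
eef_pos: [0.542, 0.2039, 0.045]
eef_rot: [[-0.605, -0.797, 0.001], [-0.797, 0.605, 0.001], [-0.001, -0.0, -1.0]]
ft_force: [-0.2, 0.1, -0.0]
finger_gap: 0.0
finger_force: 0.0
```

```bash
cat > tf.py <<'E'
from fit import *
import sys
np.set_printoptions(precision=4,suppress=True)
q=np.array([float(a) for a in sys.argv[1:4]]); leans=[float(a) for a in sys.argv[4:]]
P=[capture(c) for c in('scene','side')]
M=[outline_of(p,'tube')[0]['pixels'] for p in P]
for L in leans: print(L,fit(P,M,tubeparts(L),q))
w=capture('wrist');save(w,'wlast.png')
s=observe();print(s['eef_pos'],s['ft_force'])
# dark hole in wrist picture
m=outline_of(w,'tube')[0]['pixels'].astype(np.uint8)
m=cv2.morphologyEx(m,cv2.MORPH_CLOSE,np.ones((25,25)))
d=((w['img'].max(2)<75)&(m>0)).astype(np.uint8); d[int(proj(w,np.array(s['eef_pos']))[0][1])-60:]=0
n,l,st,ce=cv2.connectedComponentsWithStats(d); 
if n>1:
    k=1+st[1:,4].argmax(); c,dd=ray(w,[ce[k]]); print('hole px',ce[k],st[k],'at z=.055:',onz(w,[ce[k]],.055)[0])
    print('cam',c)
E
python3 tf.py .5365 .2055 -2.225 .82
```

```text
0.82 (array([ 0.5367,  0.2057, -2.2396]), np.float64(0.8842379078338842))
[0.5414 0.2034 0.044 ] [ 0.2307 -0.9106  0.0464]
hole px [383.8526 183.2521] [ 365  151   39   66 1995] at z=.055: [0.4906 0.1763 0.055 ]
cam [0.4994 0.1467 0.2143]
```

Request:
send_rows(deltas="0 0.14 0 0 0 0 0; 0 0.14 0.1 0 0 0 0; 0 0 0.22 0 0 0 0; 0 0 0.12 0 0 0 0; 0 0 0.06 0 0 0 0")

```text
clock: 11.4
eef_pos: [0.5338, 0.2092, 0.0263]
eef_rot: [[-0.603, -0.798, 0.002], [-0.798, 0.603, -0.003], [0.001, -0.004, -1.0]]
ft_force: [-6.4, -6.6, 29.5]
finger_gap: -0.0002
finger_force: 14.5
```

Request:
send_rows(deltas="0 0 0.02 0 0 0 0; 0 0 0 0 0 0 0; 0 0 0 0 0 0 0; 0 0 0 0 0 0 0; 0 0 0 0 0 0 0")

```text
clock: 11.82
eef_pos: [0.5342, 0.2089, 0.0265]
eef_rot: [[-0.604, -0.797, 0.003], [-0.797, 0.604, -0.002], [-0.001, -0.004, -1.0]]
ft_force: [-5.1, -5.6, 19.5]
finger_gap: -0.0002
finger_force: 9.8
```

Request:
send_rows(deltas="0 -0.06 -0.01 0 0 0 0; 0 -0.12 0 0 0 0 0; 0 -0.12 0 0 0 0 0; 0 -0.12 0 0 0 0 0; 0 -0.06 0 0 0 0 0")

```text
clock: 12.23
eef_pos: [0.5495, 0.1971, 0.0265]
eef_rot: [[-0.604, -0.797, 0.003], [-0.797, 0.604, -0.002], [-0.0, -0.003, -1.0]]
ft_force: [-4.3, -5.0, 18.0]
finger_gap: -0.0004
finger_force: 8.7
```

Request:
send_rows(deltas="0 0 0 0 0 0 0; 0 0 -0.1 0 0 0 0; 0 0 -0.2 0 0 0 0; 0 0 -0.3 0 0 0 0; 0 0 0 0 0 0 0")

```text
clock: 12.65
eef_pos: [0.5493, 0.1992, 0.0498]
eef_rot: [[-0.604, -0.797, 0.003], [-0.797, 0.604, 0.001], [-0.003, -0.002, -1.0]]
ft_force: [0.5, 1.1, 0.9]
finger_gap: -0.0001
finger_force: 0.0
```

```bash
cat >> tf.py <<'E'
from scipy.optimize import least_squares
Q,_=fit(P,M,tubeparts(leans[-1]),q)
def mouth(L): return np.array([[.05,-.0265*np.sin(L),.03+.0265*np.cos(L)]])@rz(Q[2]).T+[Q[0],Q[1],0]
r=least_squares(lambda v:(proj(w,mouth(v[0]))-ce[k])[0],[leans[-1]])
print('lean',r.x,'resid px',r.fun,'mouth',mouth(r.x[0]))
u,vv=np.linalg.svd(np.argwhere(l==k)-0.0-np.argwhere(l==k).mean(0),full_matrices=False)[1:]
print('extent', st[k])
E
python3 tf.py .5445 .1997 -2.225 .4
```

```text
0.4 (array([ 0.5447,  0.1991, -2.2293]), np.float64(0.931481747706791))
[0.5475 0.1984 0.047 ] [ 0.3661 -0.6331  0.1779]
hole px [355.5532 183.6273] [ 326  151   60   66 3118] at z=.055: [0.5059 0.1652 0.055 ]
cam [0.5056 0.1418 0.2174]
lean [0.3853] resid px [0.046  1.1715] mouth [[0.5062 0.1656 0.0546]]
extent [ 326  151   60   66 3118]
```

Request:
send_rows(deltas="0 0.1 0.1 0 0 0 0; 0 0.09 0.2 0 0 0 0; 0 0 0.14 0 0 0 0; 0 0 0.07 0 0 0 0; 0 0 0.03 0 0 0 0")

```text
clock: 13.37
eef_pos: [0.5419, 0.2023, 0.0266]
eef_rot: [[-0.604, -0.797, -0.0], [-0.797, 0.604, -0.002], [0.002, -0.001, -1.0]]
ft_force: [-3.5, -4.8, 12.5]
finger_gap: -0.0002
finger_force: 6.1
```

Request:
send_rows(deltas="0 0 0 0 0 0 0; 0 0 0 0 0 0 0; 0 0 0 0 0 0 0; 0 0 0 0 0 0 0; 0 0 0 0 0 0 0")

```text
clock: 13.78
eef_pos: [0.5419, 0.2023, 0.0267]
eef_rot: [[-0.605, -0.797, -0.0], [-0.797, 0.605, -0.002], [0.001, -0.001, -1.0]]
ft_force: [-1.9, -3.2, 4.9]
finger_gap: 0.0003
finger_force: 2.7
```

Request:
send_rows(deltas="0 -0.02 0.03 0 0 0 0; 0 -0.1 0 0 0 0 0; 0 -0.12 0 0 0 0 0; 0 -0.12 0 0 0 0 0; 0 -0.1 0 0 0 0 0")

```text
clock: 14.2
eef_pos: [0.5572, 0.1906, 0.0266]
eef_rot: [[-0.604, -0.797, 0.001], [-0.797, 0.604, -0.002], [0.001, -0.002, -1.0]]
ft_force: [-3.0, -3.5, 11.2]
finger_gap: 0.0001
finger_force: 5.3
```

Request:
send_rows(deltas="0 0 0 0 0 0 0; 0 0 -0.1 0 0 0 0; 0 0 -0.2 0 0 0 0; 0 0 -0.3 0 0 0 0; 0 0 0 0 0 0 0")

```text
clock: 14.62
eef_pos: [0.5582, 0.1928, 0.0515]
eef_rot: [[-0.604, -0.797, 0.004], [-0.797, 0.604, 0.002], [-0.003, -0.002, -1.0]]
ft_force: [0.6, 0.5, 0.3]
finger_gap: -0.0002
finger_force: 0.0
```

```bash
python3 tf.py .552 .1935 -2.225 .02
```

```text
0.02 (array([ 0.5539,  0.1943, -2.2267]), np.float64(0.9307508506888258))
[0.5562 0.1919 0.0484] [-0.942   0.5008  0.2514]
hole px [332.2948 182.7101] [ 300  150   66   67 3443] at z=.055: [0.5221 0.1528 0.055 ]
cam [0.5143 0.1353 0.2188]
lean [-0.0036] resid px [-0.0464  6.0953] mouth [[0.5235 0.1547 0.0565]]
extent [ 300  150   66   67 3443]
```

```bash
cat > edge.py <<'E'
from fit import *
from scipy.optimize import least_squares
w=capture('wrist');save(w,'w5.png')
i=cv2.cvtColor(w['img'],cv2.COLOR_RGB2HSV).astype(int)
g=((i[...,1]>90)&(i[...,0]>12)&(i[...,0]<32)).astype(np.uint8)
hp=None
d=(w['img'].max(2)<75).astype(np.uint8); d[240:]=0
n,l,st,ce=cv2.connectedComponentsWithStats(d)
k=min(range(1,n),key=lambda j:abs(ce[j][0]-330)+abs(ce[j][1]-183)+(1e3 if st[j,4]<1500 else 0)); hp=ce[k]; print(st[k],hp)
g=cv2.morphologyEx(g,cv2.MORPH_OPEN,np.ones((5,5)))
E=[]
for r in list(range(112,145,3))+list(range(222,262,3)):
    c=np.flatnonzero(g[r]); c=c[(c>220)&(c<440)]
    if len(c): E.append((r,c.min()-.5,c.max()+.5))
E=np.array(E);print(E[[0,5,-1]])
# model: silhouette edges: sample cylinder, tangent points
xs=np.linspace(-.085,.085,35)
cam,_=ray(w,[[0,0]])
def edges(q):
    R=rz(q[2]); c=(cam-[q[0],q[1],.03])@R   # local
    D=np.hypot(c[1],c[2]); a=np.arctan2(c[2],c[1]); b=np.arccos(.024/D); out=[]
    for s in(b,-b):
        X=np.c_[xs,np.full(35,.024*np.cos(a+s)),np.full(35,.024*np.sin(a+s))]@R.T+[q[0],q[1],.03]
        u=proj(w,X); o=u[:,1].argsort(); out.append(np.interp(E[:,0],u[o,1],u[o,0]))
    out=np.sort(np.array(out),0); return out
q0=np.array([.5539,.1943,-2.2267]); yv=np.array([-np.sin(q0[2]),np.cos(q0[2])])
def f(v):
    q=[q0[0]+v[0]*yv[0],q0[1]+v[0]*yv[1],q0[2]+v[1]]; e=edges(q); return np.r_[e[0]-E[:,1],e[1]-E[:,2]]
r=least_squares(f,[0,0],x_scale=[.001,.01],loss='soft_l1'); print('lateral shift,dyaw',r.x,'rms',np.sqrt((f(r.x)**2).mean()),'mean resid L/R',f(r.x)[:len(E)].mean(),f(r.x)[len(E):].mean())
q=np.array([q0[0]+r.x[0]*yv[0],q0[1]+r.x[0]*yv[1],q0[2]+r.x[1]])
X=onz(w,[hp],.0565)[0]; loc=(X-[q[0],q[1],0])@rz(q[2]); print('tube',q,'mouth local',loc,'world',X,'lean',-np.arcsin(loc[1]/.0265))
E
python3 edge.py
```

```text
[ 300  150   66   67 3447] [332.51900203 183.00348129]
[[112.  282.5 387.5]
 [127.  282.5 386.5]
 [261.  284.5 379.5]]
lateral shift,dyaw [-0.0008689  -0.00422495] rms 0.7658316448281739 mean resid L/R -0.7073878971727595 0.7309556830331235
tube [ 0.5532114   0.19482992 -2.23092495] mouth local [0.05242014 0.001193   0.0565    ] world [0.52200877 0.15269098 0.0565    ] lean -0.04503417368191702
```

View pics/wlast.png

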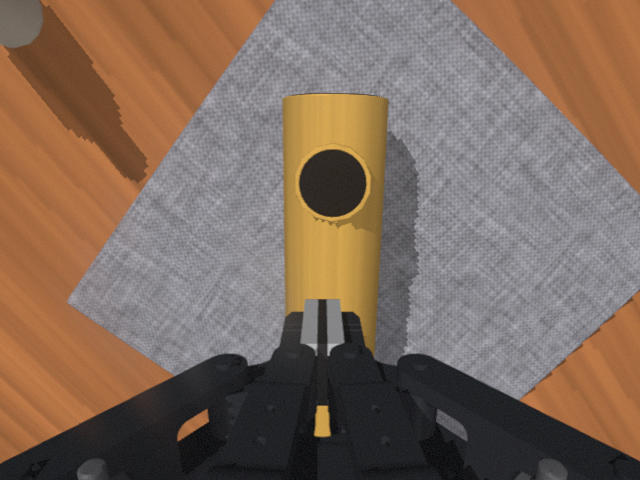

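Request:
send_rows(deltas="0 0 -0.4 0 0 0 0; 0 0 -0.9 0 0 0 0; 0 0 -0.9 0 0 -0.6 10; 0 0 -0.9 0 0 -0.8 20; 0 0 -0.6 0 0 -0.66 40")

```text
clock: 15.38
eef_pos: [0.5576, 0.1921, 0.2009]
eef_rot: [[-0.449, -0.893, 0.004], [-0.893, 0.449, 0.001], [-0.003, -0.003, -1.0]]
ft_force: [1.0, -0.5, 0.1]
finger_gap: 0.0311
finger_force: 0.0
```

Request:
send_rows(deltas="0.3 -0.16 0 0 0 0 45; 0.6 -0.33 0 0 0 0 45; 0.8 -0.44 0 0 0 0 45; 0.8 -0.44 0 0 0 0 45; 0.8 -0.44 0 0 0 0 45")

```text
clock: 15.8
eef_pos: [0.5611, 0.0403, 0.1967]
eef_rot: [[-0.452, -0.892, -0.001], [-0.892, 0.452, -0.0], [0.0, 0.001, -1.0]]
ft_force: [1.6, 0.2, -1.0]
finger_gap: 0.045
finger_force: 0.0
```

Request:
send_rows(deltas="0.8 -0.44 0 0 0 0 45; 0.8 -0.44 0 0 0 0 45; 0.8 -0.44 0 0 0 0 45; 0.6 -0.33 0 0 0 0 45; 0.3 -0.16 0 0 0 0 45")

```text
clock: 16.22
eef_pos: [0.5658, -0.112, 0.1966]
eef_rot: [[-0.455, -0.89, -0.001], [-0.89, 0.455, -0.001], [0.001, 0.001, -1.0]]
ft_force: [-0.1, -0.1, -0.6]
finger_gap: 0.0451
finger_force: 0.0
```

Request:
send_rows(deltas="0.6 -0.36 0 0 0 0 45; 0.4 -0.23 0 0 0 0 45; 0.2 -0.11 0 0 0 0 45; 0 0 0 0 0 0 45; 0 0 0 0 0 0 45")

```text
clock: 16.63
eef_pos: [0.5695, -0.164, 0.1968]
eef_rot: [[-0.453, -0.891, -0.001], [-0.891, 0.453, 0.0], [-0.0, 0.001, -1.0]]
ft_force: [0.6, 0.2, -0.0]
finger_gap: 0.0451
finger_force: 0.0
```

```bash
cat > tr.py <<'E'
from fit import *
np.set_printoptions(precision=4,suppress=True)
s=observe();e=np.array(s['eef_pos']);print(e,s['eef_rot'])
p=capture('wrist');save(p,'w6.png')
o=outline_of(p,'tray')[0];print(o['extent'],o['confidence'])
m=o['pixels'];q0=np.array([.5682,-.1646,1.1017])
print('wrist',fit([p],[m],TRAY,q0,2))
P=[capture(c) for c in('scene','side')]
print('ext',fit(P,[outline_of(x,'tray')[0]['pixels'] for x in P],TRAY,q0))
E
python3 tr.py
```

```text
[ 0.5695 -0.164   0.1968] [[-0.4531 -0.8915 -0.0005]
 [-0.8915  0.4531  0.0005]
 [-0.0002  0.0007 -1.    ]]
[322.6, 209.2, 84.1, 162.1] 0.89
wrist (array([ 0.5679, -0.1661,  1.0853]), np.float64(0.9552241574388366))
ext (array([ 0.5679, -0.1655,  1.0957]), np.float64(0.91786230463233))
```

View pics/w6.png

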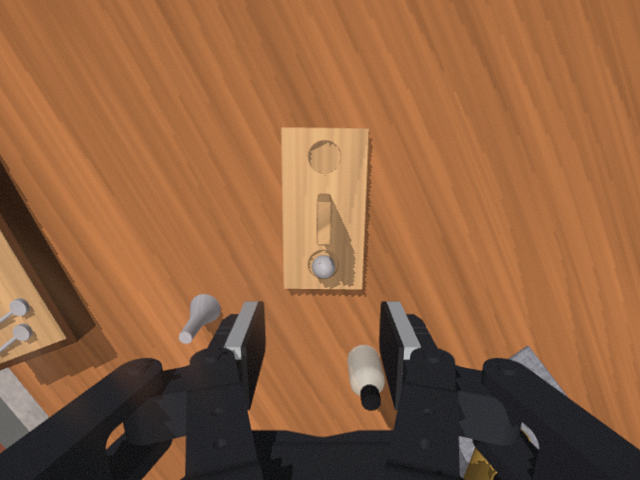

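Request:
send_rows(deltas="0.06 0 0.5 0 0 0 45; 0 0 0.9 0 0 0 45; 0 0 1 0 0 0 45; 0 0 0.9 0 0 0 45; 0 0 0.6 0 0 0 45")

```text
clock: 17.35
eef_pos: [0.5664, -0.1656, 0.0376]
eef_rot: [[-0.453, -0.892, -0.004], [-0.892, 0.453, 0.001], [0.001, 0.004, -1.0]]
ft_force: [-0.5, 0.0, -0.0]
finger_gap: 0.0451
finger_force: 0.0
```

Request:
send_rows(deltas="0 0 0.4 0 0 0 45; 0 0 0.2 0 0 0 45; 0 0 0.1 0 0 0 45; 0 0 0 0 0 0 45; 0 0 0 0 0 0 45")

```text
clock: 17.77
eef_pos: [0.5695, -0.1666, 0.0144]
eef_rot: [[-0.452, -0.892, 0.002], [-0.892, 0.452, -0.0], [-0.001, -0.002, -1.0]]
ft_force: [-0.4, 0.4, 0.6]
finger_gap: 0.045
finger_force: 0.0
```

```bash
python3 - <<'E'
from h import *
s=observe();e=np.array(s['eef_pos']);print(e,s['ft_force'])
ims=[]
for c in('scene','side'):
    p=capture(c); u=proj(p,e+[0,0,.03])[0]; x,y=int(u[0])-50,int(u[1])-37
    i=cv2.resize(p['img'][y:y+75,x:x+100],(400,300),interpolation=cv2.INTER_CUBIC)
    for X,col in ((e+[0,0,.027],(255,0,0)),(np.array([.568,-.166,.057]),(0,0,255)),(np.array([.568,-.166,.009]),(0,255,0))):
        cv2.circle(i,tuple(int(v) for v in (proj(p,X)[0]+.5-[x,y])*4),2,col,-1)
    ims.append(i)
cv2.imwrite('pics/c4.png',np.hstack(ims)[:,:,::-1])
E
```

```text
[ 0.56950206 -0.16655349  0.01444953] [-0.38671219  0.35552466  0.57520412]
```

View pics/c4.png

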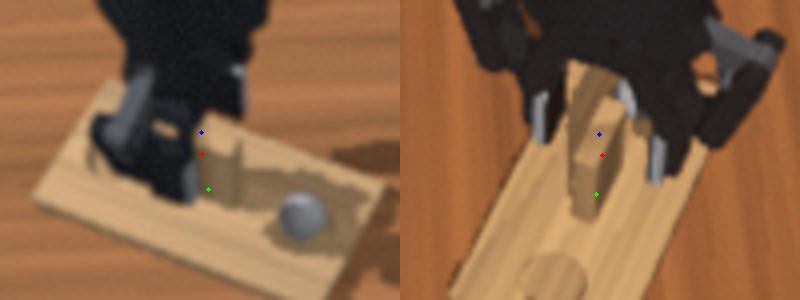

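Request:
send_rows(deltas="0.02 0 0.14 0 0 0 45; 0 0 0.12 0 0 0 45; 0 0 0.08 0 0 0 45; 0 0 0.02 0 0 0 40; 0 0 0 0 0 0 30")

```text
clock: 18.28
eef_pos: [0.5678, -0.1673, -0.0017]
eef_rot: [[-0.453, -0.892, -0.001], [-0.892, 0.453, 0.0], [0.0, 0.001, -1.0]]
ft_force: [0.4, 0.6, -0.7]
finger_gap: 0.0304
finger_force: 0.0
```

Request:
send_rows(deltas="0 0 0 0 0 0 25; 0 0 0 0 0 0 21; 0 0 0 0 0 0 18; 0 0 0 0 0 0 15; 0 0 0 0 0 0 12")

```text
clock: 18.7
eef_pos: [0.5677, -0.1671, -0.0012]
eef_rot: [[-0.453, -0.892, -0.001], [-0.892, 0.453, 0.0], [0.0, 0.001, -1.0]]
ft_force: [-1.8, 0.3, 1.3]
finger_gap: 0.0122
finger_force: 2.4
```

Request:
send_rows(deltas="0 0 0 0 0 0 9; 0 0 0 0 0 0 5; 0 0 0 0 0 0 0; 0 0 0 0 0 0 0; 0 0 0 0 0 0 0")

```text
clock: 19.12
eef_pos: [0.5679, -0.1671, -0.001]
eef_rot: [[-0.453, -0.892, -0.0], [-0.892, 0.453, 0.0], [0.0, 0.0, -1.0]]
ft_force: [-3.4, 1.9, 5.1]
finger_gap: 0.0108
finger_force: 60.1
```

Request:
send_rows(deltas="0 0 -0.02 0 0 0 0; 0 0 -0.05 0 0 0 0; 0 0 -0.08 0 0 0 0; 0 0 -0.12 0 0 0 0; 0 0 -0.15 0 0 0 0")

```text
clock: 19.53
eef_pos: [0.5679, -0.1673, 0.0155]
eef_rot: [[-0.453, -0.892, -0.001], [-0.892, 0.453, 0.0], [0.0, 0.001, -1.0]]
ft_force: [0.8, -0.4, -2.6]
finger_gap: 0.0111
finger_force: 59.2
```

Request:
send_rows(deltas="0 0 -0.2 0 0 0 0; 0 0 -0.2 0 0 0 0; 0 0 -0.2 0 0 0 0; 0 0 -0.2 0 0 0 0; 0 0 -0.2 0 0 0 0")

```text
clock: 19.95
eef_pos: [0.5683, -0.1672, 0.0567]
eef_rot: [[-0.453, -0.892, 0.001], [-0.892, 0.453, -0.0], [-0.0, -0.001, -1.0]]
ft_force: [0.1, 0.5, -2.8]
finger_gap: 0.0111
finger_force: 59.2
```

```bash
python3 - <<'E'
from h import *
s=observe();e=np.array(s['eef_pos']);print(e,s['ft_force'],s['torque'])
for c in('scene','side','wrist'):
    p=capture(c)
    for q in('ball_center','tray','oil'):
        for r in outline_of(p,q)[:1]: print(c,q,r['confidence'],r['extent'])
    save(p,'l_%s.png'%c)
E
```

```text
[ 0.56828288 -0.16723148  0.05673   ] [ 0.0927628   0.51613693 -2.78609013] [-0.03265762  0.03469512  0.02205145]
scene ball_center 0.53 [290.6, 276.5, 11.1, 12.8]
scene tray 0.58 [264.7, 270.1, 89.2, 62.8]
side ball_center 0.36 [436.9, 275.9, 18.9, 28.2]
side tray 0.97 [351.4, 295.5, 69.5, 67.7]
wrist ball_center 0.76 [325.1, 421.0, 44.1, 31.7]
wrist tray 0.57 [322.3, 280.2, 192.4, 307.3]
```

Request:
send_rows(deltas="0 0 -0.1 0 0 0 0; 0 0 -0.2 0 0 0 0; 0 0 -0.25 0 0 0 0; 0 0 -0.25 0 0 0 0; 0 0 -0.25 0 0 0 0")

```text
clock: 20.97
eef_pos: [0.5685, -0.1673, 0.0993]
eef_rot: [[-0.452, -0.892, 0.001], [-0.892, 0.452, -0.0], [-0.0, -0.001, -1.0]]
ft_force: [0.1, -0.1, -2.2]
finger_gap: 0.011
finger_force: 59.0
```

Request:
send_rows(deltas="0 0 -0.25 0 0 0 0; -0.04 0.035 -0.2 0 0 0 0; -0.08 0.07 -0.12 0 0 0 0; -0.12 0.105 -0.06 0 0 0 0; -0.16 0.14 0 0 0 0 0")

```text
clock: 21.38
eef_pos: [0.5629, -0.1462, 0.1233]
eef_rot: [[-0.453, -0.892, 0.001], [-0.892, 0.453, 0.0], [-0.0, -0.001, -1.0]]
ft_force: [-0.1, -0.3, -3.4]
finger_gap: 0.0113
finger_force: 59.1
```

Request:
send_rows(deltas="-0.2 0.175 0 0 0 0 0; -0.23 0.2 0 0 0 0 0; -0.23 0.2 0 0 0 0 0; -0.23 0.2 0 0 0 0 0; -0.23 0.2 0 0 0 0 0")

```text
clock: 21.8
eef_pos: [0.5479, -0.0875, 0.1226]
eef_rot: [[-0.452, -0.892, -0.0], [-0.892, 0.452, 0.0], [0.0, 0.0, -1.0]]
ft_force: [-0.5, 0.1, -2.7]
finger_gap: 0.0108
finger_force: 59.1
```

Request:
send_rows(deltas="-0.23 0.2 0 0 0 0 0; -0.23 0.2 0 0 0 0 0; -0.23 0.2 0 0 0 0 0; -0.23 0.2 0 0 0 0 0; -0.23 0.2 0 0 0 0 0")

```text
clock: 22.22
eef_pos: [0.5332, -0.0287, 0.1228]
eef_rot: [[-0.453, -0.892, 0.0], [-0.892, 0.453, 0.0], [-0.0, -0.0, -1.0]]
ft_force: [-0.0, -0.4, -3.2]
finger_gap: 0.0112
finger_force: 59.1
```

Request:
send_rows(deltas="-0.23 0.2 0 0 0 0 0; -0.23 0.2 0 0 0 0 0; -0.23 0.2 0 0 0 0 0; -0.23 0.2 0 0 0 0 0; -0.23 0.2 0 0 0 0 0")

```text
clock: 22.63
eef_pos: [0.5184, 0.0304, 0.1228]
eef_rot: [[-0.453, -0.892, 0.0], [-0.892, 0.453, 0.0], [-0.0, -0.0, -1.0]]
ft_force: [-0.3, -0.2, -3.4]
finger_gap: 0.0109
finger_force: 59.1
```

Request:
send_rows(deltas="-0.23 0.2 0 0 0 0 0; -0.23 0.2 0 0 0 0 0; -0.22 0.19 0 0 0 0 0; -0.2 0.17 0 0 0 0 0; -0.17 0.14 0 0 0 0 0")

```text
clock: 23.05
eef_pos: [0.5053, 0.0842, 0.1228]
eef_rot: [[-0.452, -0.892, 0.0], [-0.892, 0.452, 0.0], [-0.0, 0.0, -1.0]]
ft_force: [-0.0, -0.1, -3.5]
finger_gap: 0.0112
finger_force: 59.1
```

Request:
send_rows(deltas="-0.14 0.12 0 0 0 0 0; -0.11 0.09 0 0 0 0 0; -0.08 0.07 0 0 0 0 0; -0.05 0.04 0 0 0 0 0; -0.03 0.02 0 0 0 0 0")

```text
clock: 23.47
eef_pos: [0.5009, 0.1039, 0.1228]
eef_rot: [[-0.453, -0.892, 0.0], [-0.892, 0.453, -0.0], [0.0, -0.0, -1.0]]
ft_force: [0.1, -0.1, -3.2]
finger_gap: 0.0111
finger_force: 59.1
```

```bash
cat > fin.py <<'E'
from fit import *
np.set_printoptions(precision=4,suppress=True)
s=observe();e=np.array(s['eef_pos']);print(e,s['ft_force'],s['clock'])
R=np.array(s['eef_rot']); yaw=np.arctan2(-R[1,0],-R[0,0]); uz=e[2]+.001
P=[capture(c) for c in('scene','side')]
q0=np.array([e[0],e[1],yaw])
parts=[p+[0,0,uz] for p in TRAY]
M=[outline_of(p,'tray')[0] for p in P];print([m['extent'] for m in M],[m['confidence'] for m in M])
for idx in([0,1],[0],[1]):
    q,f=fit([P[i] for i in idx],[M[i]['pixels'] for i in idx],parts,q0); print('tray',q,f,'pocket',q[:2]+.05*np.array([np.cos(q[2]),np.sin(q[2])]))
w=capture('wrist')
for c,p in zip(('scene','side','wrist'),P+[w]):
    for r in find_in(p,'ball_center')[:2]: print(c,'ball',r['confidence'],r['extent'],onz(p,[r['extent'][:2]],uz+.017)[0])
    print('expected pocket px',proj(p,[*(q0[:2]+.05*np.array([np.cos(yaw),np.sin(yaw)])),uz+.017]))
    for r in outline_of(p,'tube')[:1]: print('tube',r['extent'])
ims=[]
for p,(X,W) in zip(P+[w],((np.r_[e[:2]+[.02,.04],.08],160),(np.r_[e[:2]+[.02,.04],.08],160),(None,640))):
    x,y=(0,0) if X is None else (proj(p,X)[0]-[W/2,W*3/8]).astype(int)
    ims.append(cv2.resize(p['img'][y:y+W*3//4,x:x+W],(400,300),interpolation=cv2.INTER_CUBIC))
cv2.imwrite('pics/fin.png',np.vstack([np.hstack(ims[:2]),np.hstack([ims[2],ims[2]*0])])[:,:,::-1])
E
python3 fin.py
```

```text
[0.5009 0.1039 0.1228] [ 0.0855 -0.1382 -3.192 ] 23.4667
[[410.4, 212.1, 84.2, 56.7], [305.8, 156.4, 67.9, 51.3]] [0.72, 0.61]
tray [0.5025 0.1054 1.1061] 0.8262919189964286 pocket [0.5249 0.1501]
tray [0.5027 0.105  1.1021] 0.8423639139254271 pocket [0.5253 0.1496]
tray [0.5034 0.1075 1.0955] 0.8217953700105479 pocket [0.5262 0.1519]
expected pocket px [[438.3622 215.3647]]
tube [452.8, 262.2, 88.6, 56.1]
expected pocket px [[318.677  133.3997]]
tube [332.4, 158.9, 54.1, 62.7]
wrist ball 0.87 [324.8, 418.9, 45.1, 31.1] [0.5253 0.1528 0.1408]
expected pocket px [[324.1008 410.4288]]
```

Request:
send_rows(deltas="-0.03 0.02 0.03 0 0 0 0; -0.04 0.03 0.07 0 0 0 0; -0.03 0.03 0.11 0 0 0 0; 0 0 0.15 0 0 0 0; 0 0 0.17 0 0 0 0")

```text
clock: 24.43
eef_pos: [0.4998, 0.1089, 0.101]
eef_rot: [[-0.452, -0.892, 0.0], [-0.892, 0.452, 0.0], [-0.0, -0.0, -1.0]]
ft_force: [-0.3, -0.3, -2.9]
finger_gap: 0.0112
finger_force: 59.1
```

Request:
send_rows(deltas="0 0 0.15 0 0 0 0; 0 0 0.11 0 0 0 0; 0 0 0.07 0 0 0 0; 0 0 0.03 0 0 0 0; 0 0 0.01 0 0 0 0")

```text
clock: 24.85
eef_pos: [0.4998, 0.1087, 0.0866]
eef_rot: [[-0.453, -0.892, -0.0], [-0.892, 0.453, -0.0], [0.0, 0.0, -1.0]]
ft_force: [-0.5, -0.3, -3.0]
finger_gap: 0.0112
finger_force: 59.1
```

Request:
send_rows(deltas="0 0 0 0 0 0 0; 0 0 0 0 0 0 0; 0 0 0 0 0 0 0; 0 0 0 0 0 0 0; 0 0 0 0 0 0 0")

```text
clock: 25.27
eef_pos: [0.5, 0.1088, 0.087]
eef_rot: [[-0.453, -0.892, 0.0], [-0.892, 0.453, 0.0], [-0.0, -0.0, -1.0]]
ft_force: [0.6, 0.1, -3.1]
finger_gap: 0.0114
finger_force: 59.1
```

```bash
python3 fin.py
```

```text
[0.5    0.1088 0.087 ] [ 0.5683  0.1022 -3.0817] 25.2667
[[410.2, 225.9, 85.5, 55.9], [307.5, 169.2, 62.4, 53.3]] [0.64, 0.67]
tray [0.5021 0.1098 1.1045] 0.8160741450811759 pocket [0.5245 0.1545]
tray [0.5018 0.109  1.106 ] 0.848888792711692 pocket [0.5242 0.1537]
tray [0.5015 0.1123 1.1064] 0.7937723922985057 pocket [0.5239 0.157 ]
scene ball 0.44 [438.0, 228.9, 10.7, 8.5] [0.526  0.1543 0.105 ]
expected pocket px [[437.1282 227.5036]]
tube [452.6, 267.2, 90.1, 50.5]
expected pocket px [[318.5322 145.8957]]
tube [337.6, 158.7, 45.3, 61.4]
wrist ball 0.88 [326.9, 420.1, 45.4, 31.8] [0.5236 0.1591 0.105 ]
expected pocket px [[323.3443 410.1144]]
tube [63.6, 160.3, 127.3, 63.3]
```

View pics/fin.png

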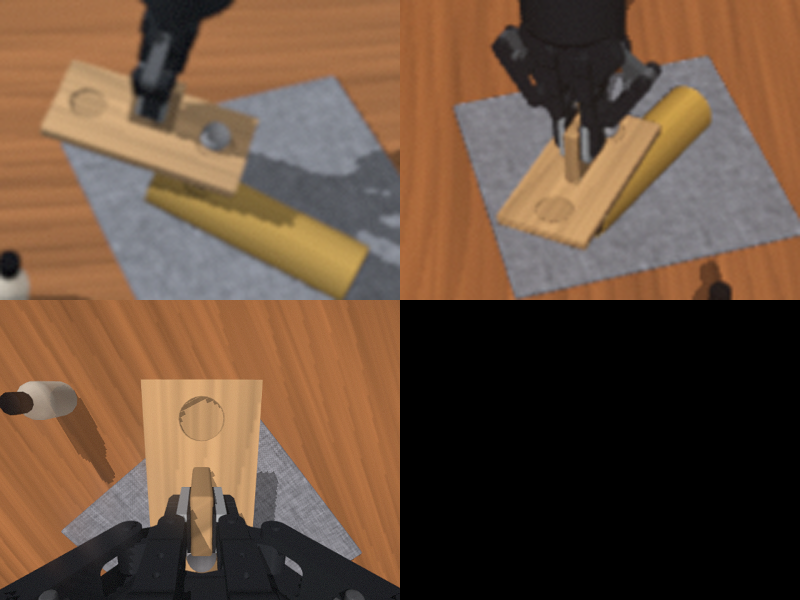

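```bash
python3 -c "
from cell import *
print(hand_in())"
```

```text
the job is handed in; nothing more can be done
None
```

The job is handed in; no verdict came back. By my measurements the tube was rolled on its pad until the tone hole faced up (lean under about 3°) and released, and the tray is held level and still with the ball in its pocket, within about 2 mm of centred over the hole and about 3 cm above it.

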